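# Extend the telescoping ring holder over the beaker

### The arm

A 6-joint arm with a two-finger parallel gripper is mounted at the origin on a cart in front of the work surface, level with it; the furniture and walls round the work are solid. World frame = base frame: x ahead of the robot, y to its left, z up, the work surface at z = 0. Lengths are in mm, angles in rad, forces in N, time in s.
With the tool pointing down it reaches from about 350 to 975 mm from the base axis. Payload 7.1 kg.
Tool frame: the origin (TCP) lies between the finger pads; the fingertips stand 19 mm ahead of it and the grasp point (between the pads) is the TCP (ctrl.tcp_to_tips is the distance from the TCP to the fingertips, in mm); z points along the fingers, y is the line along which they close (so a half turn about z gives the same grasp; the last joint's range is limited). The gripper opens to 88 mm and grips with 3 to 60 N. Pads are 20 mm wide; open, the fingers measure 115 mm over their backs; the gripper's body (75 mm by 178 mm) begins 61 mm behind the grasp point.
Start: joints at [1.188, 0.423, 1.63, -0, 1.089, -0.019], TCP at [222.36, 584.09, 241.675] pointing down, gripper open.
Joint ranges: [-3, 3], [-0.9, 2.11], [0.09, 2.58], [-1.31, 4.45], [0.11, 2.69], [-2.54, 2.54]. Speed limits (rad/s): [2.39, 2.39, 3.01, 3.14, 3.14, 3.14].

### API

Orientations are given as a rotation vector (axis times angle).
In Python, from workcell import status, optics, ctrl gives the robot as it stands. The module is installed in compiled form; this text tells all that it offers.
- The arm moves only by the shell command python3 -m inch 'ROWS'. ROWS is JSON, a list that holds one entry, the list of rows, each a list of 7 numbers: the shift along the tool's x, y, z in mm, then the turn, a rotation vector about the tool's x, y, z in rad, then the opening in per cent of the stroke, from 0 (shut) to 100 (fully open). A call has 1 to 20 rows; each row is the pose to reach, as a shift and turn from the pose commanded when the call began, along the tool's axes at that moment; what a row does not reach only later rows make up. A row lasts 1/10 s, in which the tool goes at most 50 mm and 8.59 degrees, less where a joint would pass 70% of its speed; a pose out of reach is approached as far as the arm can. A call with a gripper value outside its range is refused whole. The fingers move at their own pace and stop on an object; the grip force is fixed at half the most. Time passes only in rows, so rows that repeat a pose let the fingers close. It gives the time, the measured TCP pose, the force, the opening and the grip force at its end, in the units of the state.
- status.get_obs(): the state, without advancing time (a new reading comes with each control period).
- optics.get_image(name): name is "side" or "top"; returns a dict with "frame" (400x640x3 uint8, red, green, blue), "fx", "fy", "cx", "cy" (pixels), "k1" (the pictures are not rectified: a ray, as slopes to the right and down, at radius r is drawn at 1 + k1 r^2 times it, then the intrinsics apply), "rvec" (rotation vector, rad) and "tvec" (3), from world to camera coordinates, as OpenCV has them. Camera axes: x right, y down, z forward; pixel columns grow to the right and rows downward; lengths in mm; the calibration is good to about 2 mm. A picture is of the moment at which its call begins. There is no depth.
- ctrl.close_job(): hands the job in; it is judged then, once.
The state is a dict: "t": time; "qpos": joint angles; "qvel": joint speeds; "joint_torque": joint torques, N m; "ee_pos": TCP position; "orientation": TCP orientation; "ft_force": force on the tool from outside, world axes, zero at the start; "moment": the same for the moment, N m; "width": finger opening in mm; "grasp_force": force on a finger pad.
Only numpy, scipy, OpenCV 4.12 (cv2) and the standard library are available. Lean on these libraries where they do the work, as an engineer would, in place of code of your own. Each camera call takes 0.05 s, during which the arm holds its last target. There are 200 camera calls.

### The job

Extend the telescoping ring holder on the bench so that its ring stands over the glass beaker: push its black knob right down, slide it along the slot with the tube, and let it spring fully up again in the hole that puts the ring over the beaker. Leave the beaker standing where it is.

Things in the scene. Friction and masses are not known exactly. Their poses are not given: they have to be found in the camera images.
- knob_grip (a point): Black push knob on top of the ring holder's level square tube (36 mm wide, top 96 mm over the table): block 24 mm along the tube, 16 across, 32 tall, underside 12 mm over the tube; grip it across the tube (along y). Point: on its axis, 8 mm below its top. x points along the tube, the way the ring extends; z up. It starts in the hole farthest from the ring; two more lie 60 and 120 mm on along +x.
- knob (a joint): Knob travel, m: 0 fully up, locked in a hole; 0.0115 fully down. Spring 4 N at the top, 8 N down. Pressed 8 mm or more it slides in the slot between the holes (about 2 N) and takes the inner tube and ring along. Let go between holes it stays down and still slides; let go within about 4 mm of a hole it springs up and centres itself.
- ring_centre (a point): Centre of the steel ring at the outer end of the sliding inner tube: inside diameter 64 mm, outside 76 mm, 8 mm thick, lower face 76 mm over the table, so that it passes 13 mm or more above the things in its path.
- beaker_mid (a point): Centre, 30 mm up, of the empty clear glass beaker, 46 mm in diameter, 60 mm tall, loose on the table in the ring's line of travel, within about 4 mm of the ring's place for the second or the third hole. A small white bottle with a blue cap, 30 mm in diameter, 63 mm tall, stands at the other place.
Things that resemble listed ones, but are neither listed nor needed, are in the scene too. What is shaped like the part that bears beaker_mid but orange, purple or red is not meant.

How it is judged (in metres and radians):
On the way, in this order (a step that is already met when the one before it is completed fails the run):
1. the knob is pushed down clear of its hole (value of joint knob above 0.006 m), for 0.1 s.
2. the ring is brought over the beaker (horizontal distance between ring_centre and beaker_mid below 0.012 m), for 0.1 s.
At the end, for the whole second after the job is handed in: The ring's centre is within 12 mm of the beaker's axis seen from above, the knob has sprung up to within 3 mm of fully up, and the beaker stands upright within 10 mm of where it started (horizontal distance between ring_centre and beaker_mid below 0.012 m and value of joint knob below 0.003 m and angle between beaker_mid's own z axis and vertical below 0.1 rad and distance of beaker_mid from where it was at the start of the episode below 0.01 m); the robot touches nothing.
It fails at once if the beaker is pushed more than 10 mm from its place (distance of beaker_mid from where it was at the start of the episode above 0.01 m).
It also fails if it takes over 35 s, if anything falls off the work surface, if the arm or the gripper's body presses on something with over 40 N, if the wrist force passes 120 N, or if a joint passes its speed limit or range.

## Working session

There is one attempt and no reset: what is moved stays moved. The work goes in short steps, Python scripts to look and compute and a shell command to move; the robot and the scene stay as the last step left them, time stands still between calls to the robot, and variables do not carry over. Pictures are saved under pics/ and viewed, at most 10 in all, crops included, and the job is handed in when it is done.

```bash
mkdir -p pics; cat > h.py <<'E'
import numpy as np, cv2
from workcell import status, optics, ctrl
def grab(n):
    im=optics.get_image(n); return im
def cast(im,u,v,z):
    K=im; x=(u-K["cx"])/K["fx"]; y=(v-K["cy"])/K["fy"]
    a,b=x,y
    for _ in range(20):
        s=1+K["k1"]*(a*a+b*b); a,b=x/s,y/s
    R=cv2.Rodrigues(np.array(K["rvec"],float))[0]; t=np.array(K["tvec"],float).ravel()
    c=-R.T@t; d=R.T@np.array([a,b,1.]); return c+d*(z-c[2])/d[2]
def proj(im,P):
    R=cv2.Rodrigues(np.array(im["rvec"],float))[0]; p=R@np.array(P,float)+np.array(im["tvec"],float).ravel()
    a,b=p[:2]/p[2]; s=1+im["k1"]*(a*a+b*b); return im["fx"]*a*s+im["cx"],im["fy"]*b*s+im["cy"]
def save(im,f,box=None,k=1):
    a=im["frame"][:,:,::-1]
    if box: a=a[box[1]:box[3],box[0]:box[2]]
    cv2.imwrite("pics/"+f,cv2.resize(a,None,fx=k,fy=k,interpolation=cv2.INTER_CUBIC))
E
python3 - <<'E'
from h import *
import pickle
for n in("top","side"):
    im=grab(n); pickle.dump(im,open(n+"0.pkl","wb")); save(im,n+"0.png",None,1.25)
    R=cv2.Rodrigues(np.array(im["rvec"],float))[0]; print(n,-R.T@np.array(im["tvec"]).ravel(),R[2],im["fx"],im["k1"])
o=status.get_obs(); print(o["t"],o["ee_pos"],o["orientation"],o["ft_force"],o["width"])
E
```

```text
top [359.32569927 -53.39936141 959.78504729] [ 0.15319884  0.00521916 -0.9881816 ] 402.2264214697792 -0.055387041060004576
side [ 364.99398419 -807.638931    581.69927809] [ 0.14751683  0.84914887 -0.50713409] 436.31749688092856 0.014120058913002257
0.1 [222.21187036 583.6630469  240.993514  ] [-5.68240334e-01 -3.08954594e+00  2.11709665e-03] [ 0.6689837  -0.08405905 -0.10908315] 88.31074045544725
```

View pics/top0.png

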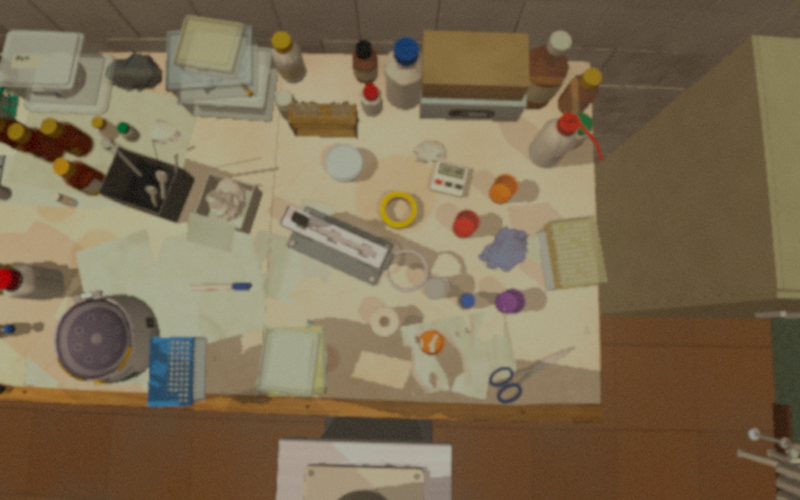

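View pics/side0.png

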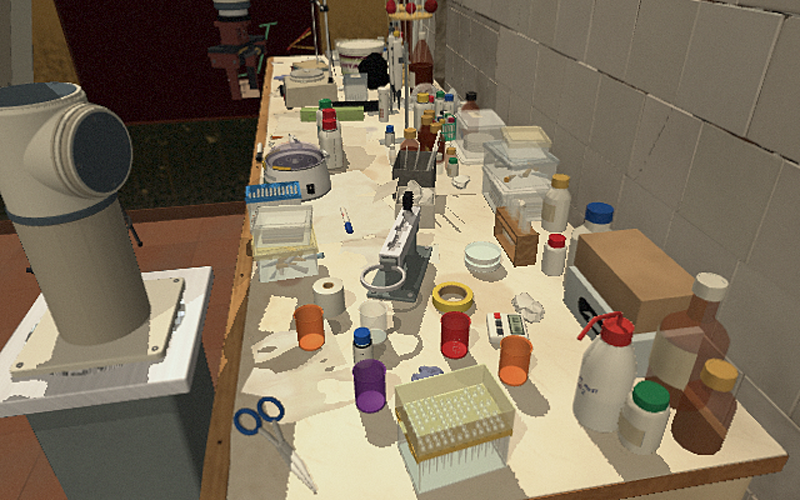

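The top view shows the holder from (285,215) to (390,260), with the knob at about (298,219) and the ring at (408,270). Next along its line come a clear object at about (437,288) and a blue cap at (467,300). The side view shows the knob at (408,200), the ring at (383,278), the clear beaker at (373,318) and the bottle at (362,345).

Candidates for the beaker, in those pixels:
- **Clear:** top (437,288), and a pale disc at top (447,263).
- **Orange cups:** top (503,188) and (431,342).
- **Red cup:** top (466,223).
- **Purple cup:** top (510,300).

I'll check the clear one in a close crop.

```bash
python3 - <<'E'
from h import *
import pickle
t=pickle.load(open("top0.pkl","rb")); s=pickle.load(open("side0.pkl","rb"))
a=cv2.resize(t["frame"][155:255,215:415,::-1],None,fx=4,fy=4,interpolation=cv2.INTER_CUBIC)[:, :800]
b=cv2.resize(s["frame"][145:295,245:365,::-1],None,fx=4,fy=4,interpolation=cv2.INTER_CUBIC)
cv2.imwrite("pics/ca.png",a); cv2.imwrite("pics/cb.png",b)
E
```

```text
(no output)
```

View pics/ca.png

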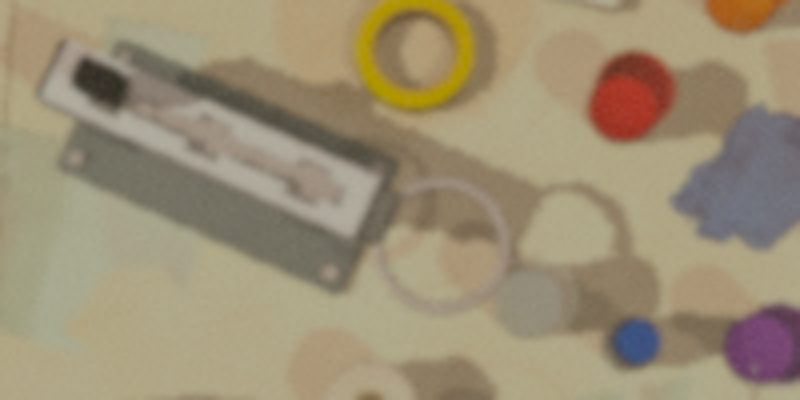

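View pics/cb.png

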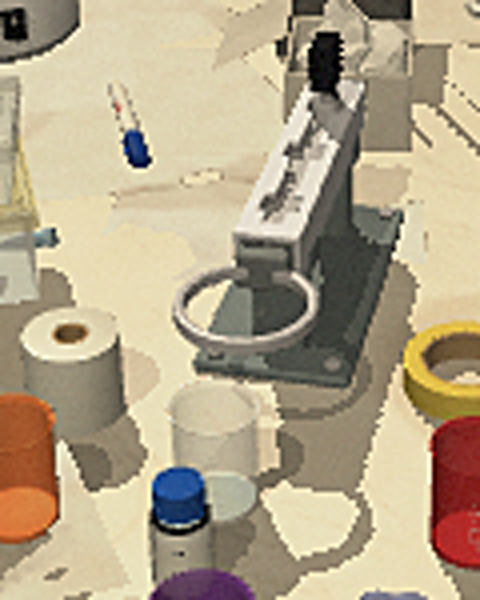

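Both crops agree. The clear beaker is at top crop (533,300) and side crop (215,430), right after the ring. The blue-capped bottle is beyond it, at top crop (636,342). The pale disc at (447,263) is only the ring's shadow. So the ring probably needs the second hole, a 60 mm slide.

```bash
python3 - <<'E'
from h import *
import pickle
from scipy.optimize import least_squares
t=pickle.load(open("top0.pkl","rb")); s=pickle.load(open("side0.pkl","rb"))
T=lambda x,y:(215+x/4,155+y/4); S=lambda x,y:(245+x/4,145+y/4)
def blob(im,box,f,name):
    a=im["frame"][box[1]:box[3],box[0]:box[2]].astype(int); m=f(a).astype(np.uint8)
    n,l,st,c=cv2.connectedComponentsWithStats(m); i=1+np.argmax(st[1:,4]); 
    cc=c[i]+box[:2]; r=cv2.minAreaRect(np.argwhere(l==i)[:,::-1].astype(np.float32)); print(name,cc,st[i]+[box[0],box[1],0,0,0],r); return cc
dark=lambda a:a.max(2)<70
kt=blob(t,(225,160,255,190),dark,"knob top"); ks=blob(s,(315,145,340,172),lambda a:a.max(2)<60,"knob side")
blue=lambda a:(a[...,2]>a[...,0]+40)
bt=blob(t,(355,225,395,255),blue,"cap")
p=lambda n,v:print(n,np.round(v,1))
p("cap z61",cast(t,*bt,61))
p("knob mid z124 top",cast(t,*kt,124)); p("knob mid z124 side",cast(s,*ks,124))
A=cast(t,*T(51,68),96);B=cast(t,*T(376,200),96); p("tube ends",[A,B]); d=(B-A);p("len ang",[np.linalg.norm(d),np.degrees(np.arctan2(d[1],d[0]))])
for q in((62,40),(40,95),(392,163),(362,237)): p("corner",cast(t,*T(*q),96))
r=cast(t,*T(445,245),80);p("ring top",r); r2=cast(s,*S(246,308),80);p("ring side",r2)
for z in(2,60):p("beaker top %d"%z,cast(t,*T(535,302),z))
p("beaker side rim",cast(s,*S(216,413),60));p("beaker side base",cast(s,*S(212,495),2))
E
```

```text
knob top [240.04166667 175.33333333] [234 171  12  10  72] ((14.700000762939453, 15.40000057220459), (11.700427055358887, 6.640782833099365), 18.434947967529297)
knob side [325.91452991 160.25641026] [322 153   9  17 117] ((11.0, 16.0), (16.0, 8.0), 90.0)
cap [373.92857143 240.        ] [369 236  10   9  70] ((19.000001907348633, 14.999998092651367), (8.485280990600586, 8.485280990600586), 45.0)
cap z61 [ 412.7 -178.1   61. ]
knob mid z124 top [538.5 116.1 124. ]
knob mid z124 side [538.1 120.6 124. ]
tube ends [[551.3 149.5  96. ]
 [482.7 -31.9  96. ]]
len ang [ 193.9 -110.7]
corner [567.3 144.3  96. ]
corner [536.  154.6  96. ]
corner [503.3 -40.   96. ]
corner [462.3 -24.9  96. ]
ring top [461.  -70.2  80. ]
ring side [461.7 -67.4  80. ]
beaker top 2 [ 437.3 -126.1    2. ]
beaker top 60 [ 432.6 -121.7   60. ]
beaker side rim [ 437.5 -125.9   60. ]
beaker side base [ 434.5 -117.6    2. ]
```

The measurements fit together:
- **Ring to beaker:** ring at (461,-69), beaker at (435,-122), 60 mm apart, so the second hole.
- **Ring to bottle:** 120 mm.
- **Tube direction:** about -112°.

Next I'll work out the move.

```bash
cat > m.py <<'E'
from h import *
from scipy.spatial.transform import Rotation as Ro
ANG=np.radians(-112.3); D=np.array([np.cos(ANG),np.sin(ANG),0]); N=np.array([-D[1],D[0],0])
def tool(o,target):
    R=Ro.from_rotvec(o["orientation"]).as_matrix()
    print("t",o["t"],"pos",np.round(o["ee_pos"],1),"ft",np.round(o["ft_force"],1),"w",round(o["width"],1),"g",o["grasp_force"])
    best=None
    for s in(1,-1):
        y=s*N; z=np.array([0,0,-1.]); G=np.c_[np.cross(y,z),y,z]
        rv=Ro.from_matrix(R.T@G).as_rotvec(); print("turn",np.round(rv,4),"q6",o["qpos"][5])
    print("shift",np.round(R.T@(np.array(target)-o["ee_pos"]),1),"D in tool",np.round(R.T@D,3),"N",np.round(R.T@N,3))
E
python3 -c "
from m import *
tool(status.get_obs(),(538.3,118.3,190))"
```

```text
t 0.1 pos [222.2 583.7 241. ] ft [ 0.7 -0.1 -0.1] w 88.3 g 0.0
turn [-1.0000e-03  1.1000e-03  1.5962e+00] q6 -0.019000633460780483
turn [-1.1000e-03 -1.0000e-03 -1.5454e+00] q6 -0.019000633460780483
shift [-461.  -322.4   51.4] D in tool [ 0.025 -1.     0.001] N [-1.    -0.025  0.   ]
```

```bash
python3 -m inch '[[[-461,-322,0,0,0,1.596,100],[-461,-322,0,0,0,1.596,100],[-461,-322,0,0,0,1.596,100],[-461,-322,0,0,0,1.596,100],[-461,-322,0,0,0,1.596,100],[-461,-322,0,0,0,1.596,100],[-461,-322,0,0,0,1.596,100],[-461,-322,0,0,0,1.596,100],[-461,-322,0,0,0,1.596,100],[-461,-322,0,0,0,1.596,100],[-461,-322,0,0,0,1.596,100],[-461,-322,0,0,0,1.596,100],[-461,-322,0,0,0,1.596,100],[-461,-322,51,0,0,1.596,100],[-461,-322,51,0,0,1.596,100],[-461,-322,51,0,0,1.596,100],[-461,-322,51,0,0,1.596,100]]]'
python3 - <<'E'
from m import *
tool(status.get_obs(),(538.3,118.3,132))
a=grab("top"); b=grab("side")
x,y=[int(v) for v in proj(a,(538,118,140))]; A=cv2.resize(a["frame"][y-40:y+40,x-50:x+50,::-1],None,fx=4,fy=4)
x,y=[int(v) for v in proj(b,(538,118,140))]; B=cv2.resize(b["frame"][y-40:y+40,x-50:x+50,::-1],None,fx=4,fy=4)
cv2.imwrite("pics/k1.png",np.hstack([A,B]))
E
```

```text
t: 1.8
ee_pos: [538.9, 120.3, 192.2]
orientation: [2.607, 1.752, 0.002]
ft_force: [0.0, 0.5, -0.2]
width: 87.7
grasp_force: 0.0
t 1.8 pos [538.9 120.3 192.2] ft [ 0.   0.5 -0.2] w 87.7 g 0.0
turn [ 0.0011 -0.0009  0.002 ] q6 0.585145521307446
turn [ 1.4000e-03  1.7000e-03 -3.1396e+00] q6 0.585145521307446
shift [-2.1  0.2 60.2] D in tool [-1.    -0.002 -0.001] N [-0.002  1.     0.001]
```

View pics/k1.png

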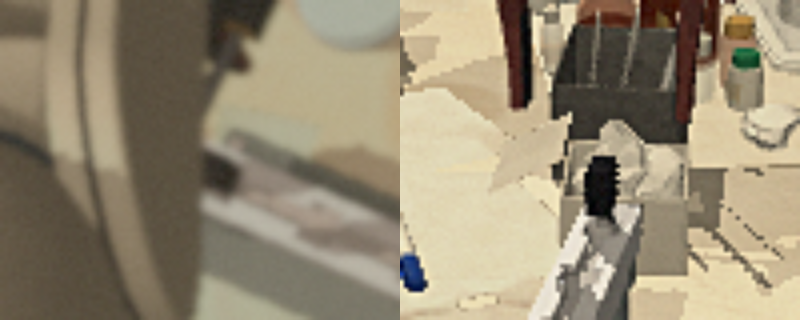

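The side crop shows the fingers at columns 516 and 686, so they are centred on the knob at (602,185). The top crop shows the arm hiding part of the knob. I'll go down and close.

```bash
python3 -m inch '[[[-1,0,25,0,0,0,100],[-1,0,45,0,0,0,100],[-1,0,58,0,0,0,100],[-1,0,58,0,0,0,100],[-1,0,58,0,0,0,50],[-1,0,58,0,0,0,10],[-1,0,58,0,0,0,10],[-1,0,58,0,0,0,10],[-1,0,58,0,0,0,10],[-1,0,58,0,0,0,10],[-1,0,58,0,0,0,10]]]'
```

```text
t: 3.0
ee_pos: [538.3, 118.2, 132.7]
orientation: [2.609, 1.75, 0.0]
ft_force: [0.0, -0.2, -0.5]
width: 35.3
grasp_force: 0.0
```

```bash
python3 -m inch '[[[0,0,0,0,0,0,0],[0,0,0,0,0,0,0],[0,0,0,0,0,0,0],[0,0,0,0,0,0,0],[0,0,0,0,0,0,0],[0,0,0,0,0,0,0],[0,0,0,0,0,0,0]]]'
```

```text
t: 3.7
ee_pos: [538.2, 118.2, 132.6]
orientation: [-2.609, -1.75, 0.0]
ft_force: [-0.9, 0.3, -0.4]
width: 15.8
grasp_force: 30.0
```

The grip is good: 15.8 mm wide, 30 N. Now I'll press down about 11 mm.

```bash
python3 -m inch '[[[0,0,4,0,0,0,0],[0,0,8,0,0,0,0],[0,0,11,0,0,0,0],[0,0,11,0,0,0,0],[0,0,11,0,0,0,0],[0,0,11,0,0,0,0]]]'
```

```text
t: 4.3
ee_pos: [538.3, 118.2, 122.0]
orientation: [2.609, 1.75, 0.0]
ft_force: [-2.2, -0.5, 6.9]
width: 15.9
grasp_force: 30.0
```

The 7 N reading matches the spring near the bottom of its travel. I'll slide 15 mm first and check the sideways force.

```bash
python3 -m inch '[[[-5,0,0,0,0,0,0],[-10,0,0,0,0,0,0],[-15,0,0,0,0,0,0],[-15,0,0,0,0,0,0],[-15,0,0,0,0,0,0]]]'; python3 -c "
from m import *
o=status.get_obs();tool(o,(0,0,0));f=np.array(o['ft_force']);print('along',f@D,'across',f@N)"
```

```text
t: 4.8
ee_pos: [532.5, 104.2, 122.0]
orientation: [-2.609, -1.75, 0.0]
ft_force: [-3.3, -0.5, 7.6]
width: 16.3
grasp_force: 30.0
t 4.8 pos [532.5 104.2 122. ] ft [-3.3 -0.5  7.6] w 16.3 g 29.996006190776825
turn [-0.0001  0.      0.0001] q6 0.5604944504184928
turn [-1.0000e-04 -1.0000e-04 -3.1415e+00] q6 0.5604944504184928
shift [-298.4 -453.1  122. ] D in tool [-1. -0.  0.] N [-0.  1. -0.]
along 1.761533423832186 across -2.8809589940438713
```

```bash
python3 -m inch '[[[-5,0,0,0,0,0,0],[-10,0,0,0,0,0,0],[-15,0,0,0,0,0,0],[-20,0,0,0,0,0,0],[-25,0,0,0,0,0,0],[-25,0,0,0,0,0,0]]]'; python3 - <<'E'
from m import *
o=status.get_obs();tool(o,(0,0,0));f=np.array(o['ft_force']);print('along',f@D,'across',f@N)
b=grab("side"); save(b,"s2.png",(235,120,395,290),3)
E
```

```text
t: 5.4
ee_pos: [522.8, 81.0, 121.9]
orientation: [-2.609, -1.75, 0.0]
ft_force: [-3.2, -1.0, 7.7]
width: 15.9
grasp_force: 30.0
t 5.4 pos [522.8  81.  121.9] ft [-3.2 -1.   7.7] w 15.9 g 29.99603658914566
turn [-0.0002 -0.0001 -0.0001] q6 0.5202858017031708
turn [-1.0000e-04  3.0000e-04  3.1415e+00] q6 0.5202858017031708
shift [-273.4 -452.9  122. ] D in tool [-1.  0. -0.] N [ 0.  1. -0.]
along 2.093443039460145 across -2.559505340640511
```

View pics/s2.png

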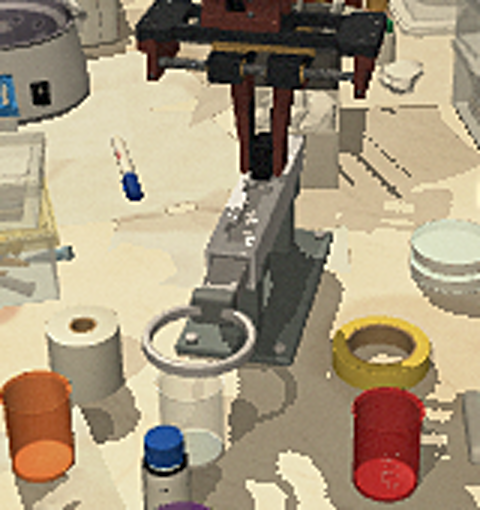

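The ring has moved with the knob; its centre is now at crop (200,343), nearly over the beaker at (192,415). That leaves 20 mm. After that I'll measure the ring before releasing.

```bash
python3 -m inch '[[[-5,0,0,0,0,0,0],[-10,0,0,0,0,0,0],[-15,0,0,0,0,0,0],[-20,0,0,0,0,0,0],[-20,0,0,0,0,0,0],[-20,0,0,0,0,0,0]]]'; python3 - <<'E'
from m import *
o=status.get_obs();tool(o,(515.5,62.7,122));f=np.array(o['ft_force']);print('along',f@D,'across',f@N)
b=grab("side"); save(b,"s3.png",(255,210,335,280),8)
E
```

```text
t: 6.05
ee_pos: [515.2, 62.6, 121.9]
orientation: [-2.609, -1.75, 0.001]
ft_force: [-2.5, -1.0, 8.3]
width: 15.8
grasp_force: 30.0
t 6.05 pos [515.2  62.6 121.9] ft [-2.5 -1.   8.3] w 15.8 g 29.996105432510376
turn [-0.0004  0.0002 -0.    ] q6 0.4871103542483073
turn [3.0000e-04 7.0000e-04 3.1416e+00] q6 0.4871103542483073
shift [ 0.2  0.2 -0.1] D in tool [-1.  0.  0.] N [ 0.  1. -0.]
along 1.8701612851030958 across -1.9081302708420185
```

View pics/s3.png

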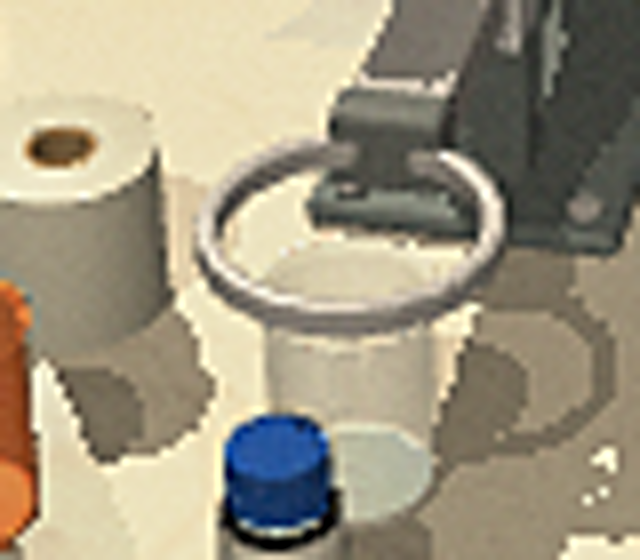

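The ring is at crop (352,232), around the beaker's rim at (350,275). I'll open the gripper so the knob can spring up.

```bash
python3 -m inch '[[[0,0,0,0,0,0,60],[0,0,0,0,0,0,60],[0,0,0,0,0,0,60],[0,0,0,0,0,0,60],[0,0,0,0,0,0,60],[0,0,0,0,0,0,60],[0,0,0,0,0,0,60],[0,0,0,0,0,0,60],[0,0,0,0,0,0,60],[0,0,0,0,0,0,60]]]'; python3 - <<'E'
from m import *
b=grab("side"); p=lambda n,v:print(n,np.round(v,1))
p("ring pre",cast(b,299,239,80))
x,y=[int(v) for v in proj(b,(515.4,62.6,130))]; print(x,y)
box=(x-40,y-30,x+40,y+40); save(b,"s4.png",box,8)
for z in(140,128.5,108,96.5):
  q=proj(b,(515.4,62.6,z)); print(z,(q[0]-box[0])*8,(q[1]-box[1])*8)
E
```

```text
t: 7.1
ee_pos: [515.5, 62.7, 121.7]
orientation: [2.609, 1.75, -0.0]
ft_force: [-0.3, 0.0, 0.1]
width: 52.9
grasp_force: 0.0
ring pre [ 438.7 -122.9   80. ]
320 169
140 326.2331719039471 213.97870529194688
128.5 326.6840319412481 250.29414909138018
108 327.47464201733146 313.97699965504034
96.5 327.91097647139077 349.12414630155695
```

View pics/s4.png

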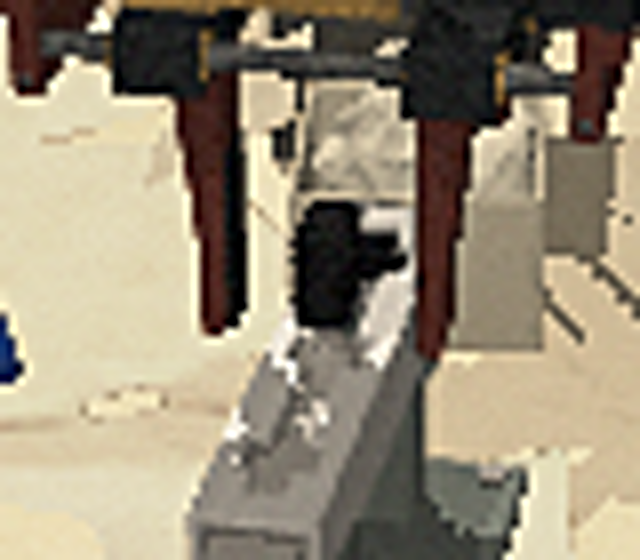

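The knob spans crop rows 200 to 325. Fully up would put its axis at 214 to 314, and fully down at 250 to 349, so it has sprung up. I'll retreat straight up and check once more.

```bash
python3 -m inch '[[[0,0,-20,0,0,0,60],[0,0,-50,0,0,0,60],[0,0,-90,0,0,0,60],[0,0,-120,0,0,0,60],[0,0,-120,0,0,0,60],[0,0,-120,0,0,0,60]]]'; python3 - <<'E'
from m import *
import pickle
s0=pickle.load(open("side0.pkl","rb")); b=grab("side")
def dark(im,box):
    a=im["frame"][box[1]:box[3],box[0]:box[2]].max(2)<60
    n,l,st,c=cv2.connectedComponentsWithStats(a.astype(np.uint8)); i=1+np.argmax(st[1:,4]); return c[i]+box[:2],st[i]
c,st=dark(b,(308,150,340,190)); print("knob",c,st,"pt z124",cast(b,*c,124),"expected centroid fully up",proj(b,(515.4,64.5,124)))
# beaker region change (base part, below the ring)
d=np.abs(b["frame"].astype(int)-s0["frame"])[258:278,288:312].mean(); print("beaker base diff",d)
save(b,"s5.png",(250,130,350,280),4)
E
```

```text
t: 7.75
ee_pos: [515.6, 62.7, 242.0]
orientation: [2.608, 1.75, 0.002]
ft_force: [1.0, 0.9, -1.2]
width: 52.5
grasp_force: 0.0
knob [321.60130719 171.53594771] [  8  14  15  17 153] pt z124 [517.51083137  64.76360465 124.        ] expected centroid fully up (np.float64(320.71077015509354), np.float64(171.67186574903818))
beaker base diff 6.522222222222222
```

View pics/s5.png

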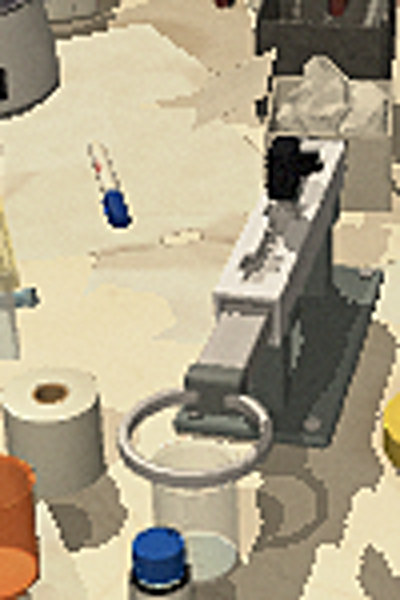

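The ring at crop (196,437) is around the beaker at (197,500), and the beaker hasn't moved. The knob at (285,167) is fully up at the second hole, and the arm is clear. I'm handing the job in.

```bash
python3 -c "
from workcell import ctrl
print(ctrl.close_job())"
```

```text
the job is handed in; nothing more can be done
None
```

I handed the job in at about 8 s: the knob has sprung up in the second hole, the ring stands over the beaker, the beaker hasn't moved, and the arm is clear; the hand-in gave no verdict.

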